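Find the unlatched cover of the service box and push it open

TASK

One of the four identical covers on top of the service box was left unlatched so that its hose fittings can be reached. Press gently on the thumb rings at the far ends of the covers to find the one that rocks instead of only giving a little on its seal, then push that cover's far end down into the box until its near end stands well up, about 50 degrees or more. Use the fingertips only: grip nothing, do not force the latched covers, leave the other things alone, and finish clear with the cover left standing open.

Things in the scene. Friction and masses are not known exactly. Their poses are not given: they have to be found in the camera images.
- service_box: fixed grey service box, 222 (x) x 186 (y) x 75 mm high, origin at the centre of its underside on the worktop. Its x axis points away from the robot (turned by up to 0.3 rad), y to the left, z up. Its top holds four identical white covers, two rows of two, each 90 (x) x 70 (y) x 5 mm, flush with the top, 104 mm apart in x and 86 mm in y, with 1.5 mm gaps; each carries a thumb ring at its far (+x) end
- spot_1 (a point): centre of the thumb ring on the near left cover, on the cover's top when shut (75 mm above the worktop); axes as the box. The spot is 16 mm from the cover's far (+x) edge and 24 mm beyond the pivot line, which runs along y across the cover (50 mm from its near edge). It is fixed to the box and does not move with the cover. Which of the four covers is the loose one is not known beforehand
- spot_2 (a point): centre of the thumb ring on the near right cover, on the cover's top when shut (75 mm above the worktop); axes as the box. The spot is 16 mm from the cover's far (+x) edge and 24 mm beyond the pivot line, which runs along y across the cover (50 mm from its near edge). It is fixed to the box and does not move with the cover. Which of the four covers is the loose one is not known beforehand
- spot_3 (a point): centre of the thumb ring on the far left cover, on the cover's top when shut (75 mm above the worktop); axes as the box. The spot is 16 mm from the cover's far (+x) edge and 24 mm beyond the pivot line, which runs along y across the cover (50 mm from its near edge). It is fixed to the box and does not move with the cover. Which of the four covers is the loose one is not known beforehand
- spot_4 (a point): centre of the thumb ring on the far right cover, on the cover's top when shut (75 mm above the worktop); axes as the box. The spot is 16 mm from the cover's far (+x) edge and 24 mm beyond the pivot line, which runs along y across the cover (50 mm from its near edge). It is fixed to the box and does not move with the cover. Which of the four covers is the loose one is not known beforehand
- loose_cover (a joint): tilt of the one unlatched cover (somewhere among the four), rad: 0 shut and flush; grows as its far end goes down into the box and its near end rises; stops at -0.06 and 1.05. It turns about its pivot line (along the box's y, at half the cover's thickness); the hinge has some friction (about 0.03 N m, so 2 to 3 N pressed at the thumb ring) and stays at any angle where it is left. The box is hollow under it: at least 25 mm of free depth below the far end at the stop
- latched_a_cover (a joint): sinking of one of the three latched covers (position among the four not known), m: 0 flush, grows as it is pressed. It stays level, gives on its foam seal by about 1 mm for 2 N after the first 1.6 N, springs back when released and would bottom at 0.008; pressed in more than 0.006 (about 14 N) its latch is strained
- latched_b_cover (a joint): sinking of one of the three latched covers (position among the four not known), m: 0 flush, grows as it is pressed. It stays level, gives on its foam seal by about 1 mm for 2 N after the first 1.6 N, springs back when released and would bottom at 0.008; pressed in more than 0.006 (about 14 N) its latch is strained
- latched_c_cover (a joint): sinking of one of the three latched covers (position among the four not known), m: 0 flush, grows as it is pressed. It stays level, gives on its foam seal by about 1 mm for 2 N after the first 1.6 N, springs back when released and would bottom at 0.008; pressed in more than 0.006 (about 14 N) its latch is strained
- white_bottle: white capped bottle 37 mm across, 74 mm high, to the right of the box; loose bystander, origin at the centre of its underside; to be left alone
- tape_blue: blue tape roll lying flat, 54 mm across, 12 mm high, to the right of the box's front; loose bystander, origin at the centre of its underside; to be left alone
- spray_vial: slim white-capped clear vial 19 mm across, 67 mm high, to the left of the box; loose bystander, origin at the centre of its underside; to be left alone
- blue_pack: soft-cornered blue pack 68 x 116 x 40 mm, to the far right of the box; loose bystander, origin at the centre of its underside; to be left alone

How it is judged:
By the outcome, as a careful person would: the job done as asked, in the order asked, and still so for the second after the job is handed in, with the robot touching nothing.
It also fails if it takes over 48 s, if anything falls off the work surface, if the arm or the gripper's body presses on something with over 40 N, if the wrist force passes 120 N, or if a joint passes its speed limit or range.

ROBOT

A 6-joint arm with a two-finger parallel gripper is mounted at the origin on a cart in front of the work surface, level with it; the furniture and walls round the work are solid. World frame = base frame: x ahead of the robot, y to its left, z up, the work surface at z = 0. Lengths are in m, angles in rad, forces in N, time in s.
With the tool pointing down it reaches from about 0.25 to 0.8 m from the base axis. Payload 8.5 kg.
Tool frame: the origin (TCP) lies midway between the tips of the shut fingers; the grasp point (between the pads) lies 19 mm behind it (grip_point_offset is the distance from the TCP to the grasp point, in m); z points along the fingers, y is the line along which they close (so a half turn about z gives the same grasp; the last joint's range is limited). The gripper opens to 85 mm and grips with 20 to 120 N. Pads are 22 mm wide; open, the fingers measure 114 mm over their backs; the gripper's body (76 mm by 85 mm) begins 54 mm behind the grasp point. The pads swing forward as they close: fully open they stand 13 mm farther back than shut.
Start: joints at [-1.155, 0.238, -0.013, 1.319, 0, 1.571], TCP at [0.212, -0.48, 0.231] pointing down, gripper open.
Joint ranges: [-2.66, 2.66], [-1.03, 1.9], [-1.14, 1.46], [-1.82, 2.27], [-1.45, 1.34], [-3.14, 3.14]. Speed limits (rad/s): [2.22, 2.22, 2.79, 3.14, 3.14, 3.14].

INTERFACE

Orientations are given as a unit quaternion [w, x, y, z].
In Python, from station import observe, read_camera, calibration, job_done, grip_point_offset gives the robot as it stands. The module is installed in compiled form; this text tells all that it offers.
- The arm moves only by the tool drive_tool, never from a script. Its argument "targets" is one flat list of numbers, 7 for each row, row after row: the shift along the world's x, y, z in mm, then the turn, a rotation vector about the world's x, y, z in rad, then the finger opening in mm, from 0 to 85.4. In form: [tx, ty, tz, ax, ay, az, grip, tx, ty, tz, ax, ay, az, grip, ...]. A call has exactly 10 rows; each row shifts and turns the commanded pose from where the row before left it; what a row does not reach is not made up. A row lasts 1/10 s, in which the tool goes at most 50 mm and 8.59 degrees, less where a joint would pass 70% of its speed; a pose out of reach is approached as far as the arm can. A call with a gripper value outside its range is refused whole. The fingers move at their own pace and stop on an object; the grip force is fixed at half the most. Time passes only in rows, so rows that do not move let the fingers close, or fill a call up. It gives the time, the measured TCP pose, the force, the opening and the grip force at its end, in the units of the state.
- observe(): the state, without advancing time (a new reading comes with each control period).
- read_camera(name): name is "scene" or "top" or "wrist"; returns (picture, depth): 420x560x3 uint8, red, green, blue; 420x560 float32, m along the optical axis (not along the pixel's ray), 0 where there is no reading.
- calibration(name): a dict with "fx", "fy", "cx", "cy" (pixels), "R" (3x3) and "t" (3): a world point X has camera coordinates R X + t. Camera axes: x right, y down, z forward; pixel columns grow to the right and rows downward; lengths in m; the calibration is good to about 2 mm. The wrist camera is an equidistant fisheye: a pixel r from the principal point sees the ray r / f radians off the axis. A picture is of the moment at which its call begins: read the wrist's pose just before it. calibration takes no time and is no camera call; for the wrist camera it gives the pose at the moment of the call.
- job_done(): hands the job in; it is judged then, once.
The state is a dict: "time": time; "joints": joint angles; "dq": joint speeds; "effort": joint torques, N m; "position": TCP position; "eef_rot": TCP orientation; "wrist_force": force on the tool from outside, world axes, zero at the start; "ft_torque": the same for the moment, N m; "finger_gap": finger opening in m; "grip_force": force on a finger pad.
Only numpy, scipy, OpenCV 4.12 (cv2) and the standard library are available. Lean on these libraries where they do the work, as an engineer would, in place of code of your own. Each camera call takes 0.05 s, during which the arm holds its last target. There are 200 camera calls.

## Working session

There is one attempt and no reset: what is moved stays moved. The work goes in short steps, Python scripts to look and compute and a tool call to move; the robot and the scene stay as the last step left them, time stands still between calls to the robot, and variables do not carry over. Pictures are saved under pics/ and viewed, at most 10 in all, crops included, and the job is handed in when it is done.

Besides the shell and the picture viewer there is one more tool, called after "Request:" in YAML: its name, and indented under it one key for each argument. drive_tool: Moves the arm, as the interface text tells. Its arguments: {"type":"object","properties":{"targets":{"type":"array"}},"required":["targets"]}

```bash
mkdir -p pics
python3 - <<'E'
from station import *
import cv2,numpy as np
for n in("top","scene"):
    p,d=read_camera(n); cv2.imwrite(f"pics/{n}0.png",cv2.cvtColor(p,cv2.COLOR_RGB2BGR)); np.save(f"{n}.npy",d)
    print(n,calibration(n))
print(observe())
E
```

```text
top {'fx': 491.1218582002629, 'fy': 491.1218582002629, 'cx': 276.6362923347453, 'cy': 216.31567047243357, 'R': array([[ 1.39904990e-02, -9.99898271e-01,  2.77747835e-03],
       [-9.82426573e-01, -1.42629880e-02, -1.86103722e-01],
       [ 1.86124405e-01, -1.24984609e-04, -9.82526178e-01]]), 't': array([-0.24260511,  0.59800148,  0.93393473])}
scene {'fx': 458.6803193442586, 'fy': 458.6803193442586, 'cx': 285.4658287404851, 'cy': 217.18578422673772, 'R': array([[ 0.84232346, -0.53896012, -0.00362948],
       [-0.23128742, -0.35537277, -0.90565795],
       [ 0.4868237 ,  0.76369639, -0.42399352]]), 't': array([-0.59657723,  0.14076584,  0.86179876])}
{'time': 0.1, 'joints': array([-1.15501707e+00,  2.38732443e-01, -1.40963887e-02,  1.31920848e+00,
        1.46949337e-05,  1.57081260e+00]), 'dq': array([ 1.62158275e-05, -1.24138215e-03,  1.22072526e-03, -4.14759063e-04,
       -3.04665191e-06, -5.83416262e-04]), 'effort': array([ 7.33114593e-04, -5.39719677e+01,  3.46996987e+01,  1.34589311e-02,
        6.72788929e-05, -2.34518943e-06]), 'position': array([ 0.21191614, -0.47995882,  0.23076444]), 'eef_rot': array([-6.08645609e-04,  9.78470156e-01,  2.06387422e-01, -1.20882003e-04]), 'wrist_force': array([ 0.52160796, -0.55078949, -0.2343822 ]), 'ft_torque': array([ 0.02292883, -0.01461752,  0.01621754]), 'grip_force': 0.0, 'finger_gap': 0.08528126651028702}
```

View pics/top0.png

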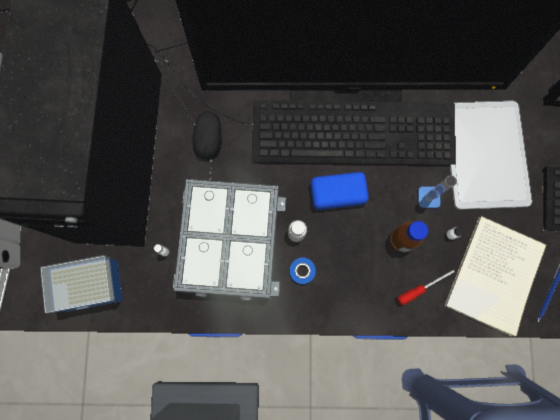

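The box is at about (175–280, 180–297), with rings near (208,196), (252,199), (204,247) and (248,250). I'll enlarge that area.

```bash
cat > h.py <<'E'
import numpy as np
from station import *
def ray(n,u,v,z):
    c=calibration(n);R=np.array(c["R"]);t=np.array(c["t"])
    o=-R.T@t; d=R.T@np.array([(u-c["cx"])/c["fx"],(v-c["cy"])/c["fy"],1]); return o+d*(z-o[2])/d[2]
E
python3 - <<'E'
import cv2
p=cv2.imread("pics/top0.png")[170:310,150:330]
cv2.imwrite("pics/crop0.png",cv2.resize(p,None,fx=4,fy=4,interpolation=cv2.INTER_CUBIC))
E
```

```text
(no output)
```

View pics/crop0.png

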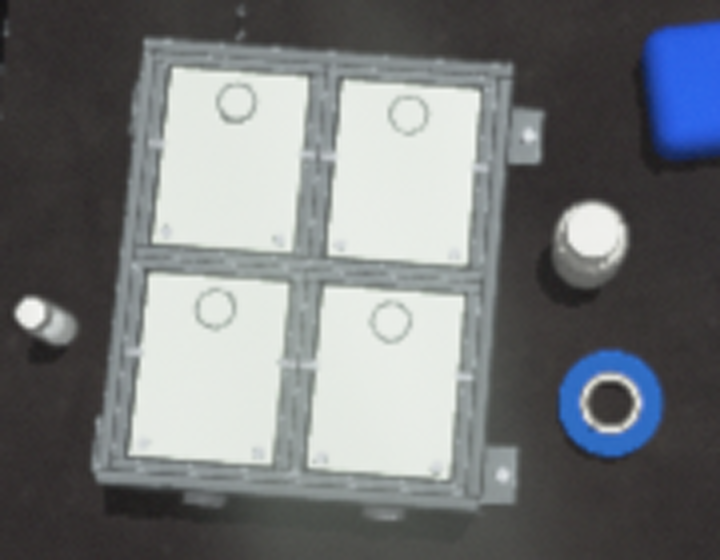

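View pics/scene0.png

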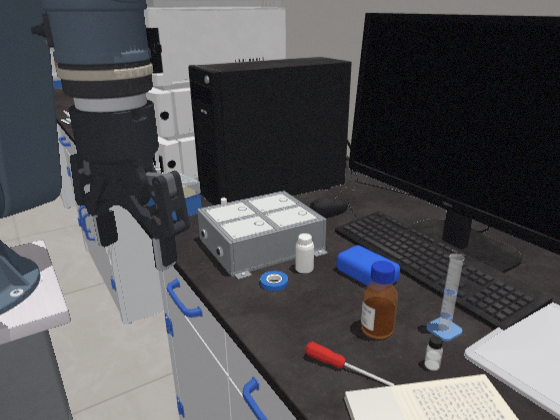

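The ring centres in the crop are: far left (236,103), far right (408,115), near left (215,308), near right (390,321). The tower and monitor stand beyond the box to the left and ahead.

Run:
```python
from h import *
from scipy.optimize import least_squares
P={'NL':(215,308),'NR':(390,321),'FL':(236,103),'FR':(408,115)}
W=np.array([ray("top",150+(x+.5)/4-.5,170+(y+.5)/4-.5,.075)[:2] for x,y in P.values()])
print(dict(zip(P,W.round(4))))
M=np.array([[-.052,.043],[-.052,-.043],[.052,.043],[.052,-.043]])+[.029,0]
f=lambda q:(M@np.array([[np.cos(q[2]),np.sin(q[2])],[-np.sin(q[2]),np.cos(q[2])]])+q[:2])
s=least_squares(lambda q:(f(q)-W).ravel(),[.4,.1,0]);print(s.x,s.fun.round(4));print(f(s.x).round(4))
# cover corners top height check with depth
d=np.load("top.npy");c=calibration("top");R=c["R"];t=c["t"]
for x,y in [(200,170),(400,190),(200,380),(380,400),(590,235),(32,312)]:
    u=150+x//4;v=170+y//4;z=d[v,u];print((R.T@(np.array([(u-c["cx"])/c["fx"]*z,(v-c["cy"])/c["fy"]*z,z])-t)).round(4))
```

```text
{'NL': array([ 0.5355, -0.0917]), 'NR': array([ 0.5304, -0.1774]), 'FL': array([ 0.6384, -0.0979]), 'FR': array([ 0.6335, -0.1837])}
[ 0.55550737 -0.13594562 -0.05981409] [-0.0004  0.0001 -0.0004 -0.0001  0.0005  0.      0.0003  0.    ]
[[ 0.5351 -0.0916]
 [ 0.53   -0.1775]
 [ 0.6389 -0.0979]
 [ 0.6338 -0.1837]]
[ 0.6041 -0.0824  0.0762]
[ 0.5964 -0.1812  0.0715]
[ 0.4997 -0.0865  0.0738]
[ 0.4912 -0.1742  0.0739]
[ 0.5753 -0.2745  0.0737]
[ 0.5325 -0.0013  0.067 ]
```

Request:
drive_tool:
  targets: [25, 24, -2, 0, 0, -0.0475, 0, 25, 24, -2, 0, 0, -0.0475, 0, 25, 24, -2, 0, 0, -0.0475, 0, 25, 24, -2, 0, 0, -0.0475, 0, 25, 24, -2, 0, 0, -0.0475, 0, 25, 24, -2, 0, 0, -0.0475, 0, 25, 24, -2, 0, 0, -0.0475, 0, 25, 24, -2, 0, 0, -0.0475, 0, 25, 24, -2, 0, 0, -0.0475, 0, 25, 24, -2, 0, 0, -0.0475, 0]

```text
time: 1.1
position: [0.4628, -0.239, 0.2109]
eef_rot: [-0.0, 1.0, -0.031, -0.0]
wrist_force: [0.0, -0.3, -0.0]
finger_gap: -0.0001
grip_force: 0.0
```

Request:
drive_tool:
  targets: [11, 10, -5, 0, 0, 0, 0, 11, 10, -5, 0, 0, 0, 0, 11, 10, -15, 0, 0, 0, 0, 11, 10, -20, 0, 0, 0, 0, 11, 10, -20, 0, 0, 0, 0, 12, 11, -20, 0, 0, 0, 0, 0, 0, -20, 0, 0, 0, 0, 0, 0, -15, 0, 0, 0, 0, 0, 0, -6, 0, 0, 0, 0, 0, 0, 0, 0, 0, 0, 0]

```text
time: 2.1
position: [0.5282, -0.1794, 0.0844]
eef_rot: [-0.0, 1.0, -0.03, -0.001]
wrist_force: [-0.4, 0.5, 0.2]
finger_gap: -0.0001
grip_force: 0.0
```

Request:
drive_tool:
  targets: [1, 1, -4, 0, 0, 0, 0, 0, 0, -3, 0, 0, 0, 0, 0, 0, -2, 0, 0, 0, 0, 0, 0, -1, 0, 0, 0, 0, 0, 0, -1, 0, 0, 0, 0, 0, 0, -0.5, 0, 0, 0, 0, 0, 0, -0.5, 0, 0, 0, 0, 0, 0, 0, 0, 0, 0, 0, 0, 0, 0, 0, 0, 0, 0, 0, 0, 0, 0, 0, 0, 0]

```text
time: 3.1
position: [0.5301, -0.1783, 0.0734]
eef_rot: [0.0, 1.0, -0.03, 0.0]
wrist_force: [-0.8, 0.6, 4.5]
finger_gap: -0.0004
grip_force: 2.1
```

Request:
drive_tool:
  targets: [0, 0, -0.5, 0, 0, 0, 0, 0, 0, -0.5, 0, 0, 0, 0, 0, 0, -0.5, 0, 0, 0, 0, 0, 0, 0, 0, 0, 0, 0, 0, 0, 0, 0, 0, 0, 0, 0, 0, 0, 0, 0, 0, 0, 0, 0, 0, 0, 0, 0, 0, 0, 0, 0, 0, 0, 0, 0, 0, 0, 0, 0, 0, 0, 0, 0, 0, 0, 0, 0, 0, 0]

```text
time: 4.1
position: [0.5301, -0.1783, 0.0721]
eef_rot: [0.0, 1.0, -0.03, 0.0]
wrist_force: [-2.6, 1.0, 5.9]
finger_gap: -0.0002
grip_force: 3.5
```

Request:
drive_tool:
  targets: [0, 0, 0.5, 0, 0, 0, 0, 0, 0, 0.5, 0, 0, 0, 0, 0, 0, 0, 0, 0, 0, 0, 0, 0, 0, 0, 0, 0, 0, 0, 0, 0, 0, 0, 0, 0, 0, 0, 0, 0, 0, 0, 0, 0, 0, 0, 0, 0, 0, 0, 0, 0, 0, 0, 0, 0, 0, 0, 0, 0, 0, 0, 0, 0, 0, 0, 0, 0, 0, 0, 0]

```text
time: 5.1
position: [0.5301, -0.1783, 0.0729]
eef_rot: [-0.0, 1.0, -0.03, 0.0]
wrist_force: [-1.3, 0.0, 6.1]
finger_gap: -0.0003
grip_force: 2.7
```

Request:
drive_tool:
  targets: [0, 0, 12, 0, 0, 0, 0, 1, 21, 0, 0, 0, 0, 0, 2, 22, 0, 0, 0, 0, 0, 1, 22, 0, 0, 0, 0, 0, 1, 21, 0, 0, 0, 0, 0, 0, 0, -6, 0, 0, 0, 0, 0, 0, -3, 0, 0, 0, 0, 0, 0, -2, 0, 0, 0, 0, 0, 0, -1, 0, 0, 0, 0, 0, 0, -1, 0, 0, 0, 0]

```text
time: 6.1
position: [0.535, -0.0926, 0.072]
eef_rot: [-0.0, 1.0, -0.03, 0.0]
wrist_force: [-1.6, 2.6, 7.1]
finger_gap: 0.0001
grip_force: 3.5
```

Request:
drive_tool:
  targets: [0, 0, 0, 0, 0, 0, 0, 0, 0, 0, 0, 0, 0, 0, 0, 0, 0, 0, 0, 0, 0, 0, 0, 0, 0, 0, 0, 0, 0, 0, 0, 0, 0, 0, 0, 0, 0, 0, 0, 0, 0, 0, 0, 0, 0, 0, 0, 0, 0, 0, 0, 0, 0, 0, 0, 0, 0, 0, 0, 0, 0, 0, 0, 0, 0, 0, 0, 0, 0, 0]

```text
time: 7.1
position: [0.535, -0.0926, 0.0722]
eef_rot: [-0.0, 1.0, -0.03, 0.0]
wrist_force: [-1.1, 3.7, 5.5]
finger_gap: 0.0005
grip_force: 3.3
```

Same springy question: back off 1 mm and see whether the force stays.

Request:
drive_tool:
  targets: [0, 0, 1, 0, 0, 0, 0, 0, 0, 0, 0, 0, 0, 0, 0, 0, 0, 0, 0, 0, 0, 0, 0, 0, 0, 0, 0, 0, 0, 0, 0, 0, 0, 0, 0, 0, 0, 0, 0, 0, 0, 0, 0, 0, 0, 0, 0, 0, 0, 0, 0, 0, 0, 0, 0, 0, 0, 0, 0, 0, 0, 0, 0, 0, 0, 0, 0, 0, 0, 0]

```text
time: 8.1
position: [0.535, -0.0926, 0.0729]
eef_rot: [-0.0, 1.0, -0.03, 0.0]
wrist_force: [-1.3, 1.9, 6.3]
finger_gap: 0.0001
grip_force: 2.7
```

Near left is springy too. Next is far left.

Request:
drive_tool:
  targets: [0, 0, 12, 0, 0, 0, 0, 26, -1, 0, 0, 0, 0, 0, 26, -1, 0, 0, 0, 0, 0, 26, -2, 0, 0, 0, 0, 0, 26, -1, 0, 0, 0, 0, 0, 0, 0, -6, 0, 0, 0, 0, 0, 0, -3, 0, 0, 0, 0, 0, 0, -2, 0, 0, 0, 0, 0, 0, -1, 0, 0, 0, 0, 0, 0, -1, 0, 0, 0, 0]

```text
time: 9.1
position: [0.6386, -0.0974, 0.0723]
eef_rot: [0.0, 1.0, -0.03, 0.0]
wrist_force: [0.3, -0.6, 3.5]
finger_gap: 0.0001
grip_force: 1.3
```

Request:
drive_tool:
  targets: [0, 0, 0, 0, 0, 0, 0, 0, 0, 1, 0, 0, 0, 0, 0, 0, 0, 0, 0, 0, 0, 0, 0, 0, 0, 0, 0, 0, 0, 0, 0, 0, 0, 0, 0, 0, 0, 0, 0, 0, 0, 0, 0, 0, 0, 0, 0, 0, 0, 0, 0, 0, 0, 0, 0, 0, 0, 0, 0, 0, 0, 0, 0, 0, 0, 0, 0, 0, 0, 0]

```text
time: 10.1
position: [0.639, -0.0972, 0.0728]
eef_rot: [-0.0, 1.0, -0.03, -0.0]
wrist_force: [0.5, 0.4, 0.1]
finger_gap: 0.0002
grip_force: 0.0
```

Far left went slack at once, so it rocks and is the loose cover. I'll push it down.

Request:
drive_tool:
  targets: [0, 0, -2, 0, 0, 0, 0, 0, 0, -2, 0, 0, 0, 0, 0, 0, -2, 0, 0, 0, 0, 0, 0, -2, 0, 0, 0, 0, 0, 0, -2, 0, 0, 0, 0, 0, 0, -2, 0, 0, 0, 0, 0, 0, -1, 0, 0, 0, 0, 0, 0, -1, 0, 0, 0, 0, 0, 0, 0, 0, 0, 0, 0, 0, 0, 0, 0, 0, 0, 0]

```text
time: 11.1
position: [0.6391, -0.0972, 0.0586]
eef_rot: [-0.0, 1.0, -0.03, -0.0]
wrist_force: [1.3, 0.6, 0.2]
finger_gap: -0.0001
grip_force: 0.5
```

Run:
```python
from station import *
import cv2,numpy as np
a=read_camera("scene")[0][150:290,170:350]
b=read_camera("wrist")[0]
o=np.hstack([cv2.resize(a,(480,373)),cv2.resize(b,(320,373))]) 
cv2.imwrite("pics/c1.png",o[:,:,::-1])
```

```text
(no output)
```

View pics/c1.png

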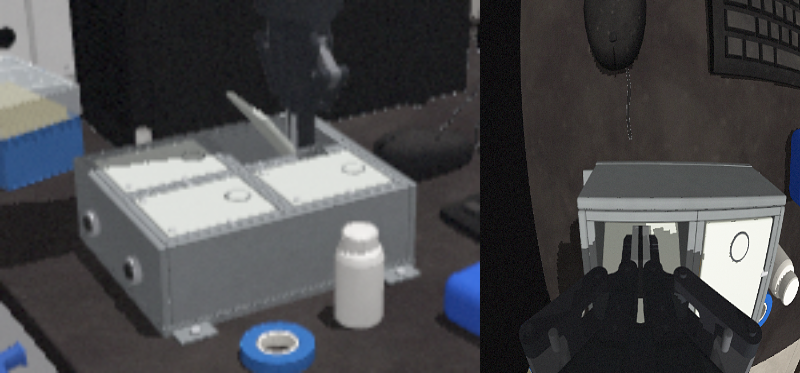

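The scene crop shows the far-left cover's near end standing up at (230–295, 95–155), roughly 50°. I'll push a little further, towards the stop.

Request:
drive_tool:
  targets: [0, 0, -1, 0, 0, 0, 0, 0, 0, -1, 0, 0, 0, 0, 0, 0, -1, 0, 0, 0, 0, 0, 0, 0, 0, 0, 0, 0, 0, 0, 0, 0, 0, 0, 0, 0, 0, 0, 0, 0, 0, 0, 0, 0, 0, 0, 0, 0, 0, 0, 0, 0, 0, 0, 0, 0, 0, 0, 0, 0, 0, 0, 0, 0, 0, 0, 0, 0, 0, 0]

```text
time: 12.2
position: [0.639, -0.0972, 0.0557]
eef_rot: [-0.0, 1.0, -0.03, -0.0]
wrist_force: [0.3, 0.3, 0.8]
finger_gap: -0.0002
grip_force: 0.3
```

Run:
```python
from h import *
import cv2
for n in("top","scene"):
    p,d=read_camera(n);c=calibration(n);R=c["R"];t=c["t"]
    v,u=np.mgrid[:420,:560];X=np.stack([(u-c["cx"])/c["fx"]*d,(v-c["cy"])/c["fy"]*d,d],-1)-t
    X=X@R; q=X-[.5555,-.1359,0];a=-.06
    bx=q[...,0]*np.cos(a)+q[...,1]*np.sin(a);by=-q[...,0]*np.sin(a)+q[...,1]*np.cos(a);z=X[...,2]
    # FL cover pivot at bx=.057
    m=(bx>.02)&(bx<.056)&(abs(by-.043)<.033)&(z>.079)&(z<.13)&(p.min(-1)>90)
    if m.sum()>20: print(n,m.sum(),np.degrees(np.arctan(-np.polyfit(bx[m],z[m],1)[0])), z[m].max(), np.degrees(np.median(np.arctan2(z[m]-.0725,.057-bx[m]))))
    if n=="scene": cv2.imwrite("pics/c2.png",cv2.resize(p[150:290,170:350],None,fx=4,fy=4)[:,:,::-1])
```

```text
top 339 55.50303567649559 0.11788710160522356 61.62070816413064
scene 119 59.707201287757954 0.11803789122782071 55.0455985471631
```

View pics/c2.png

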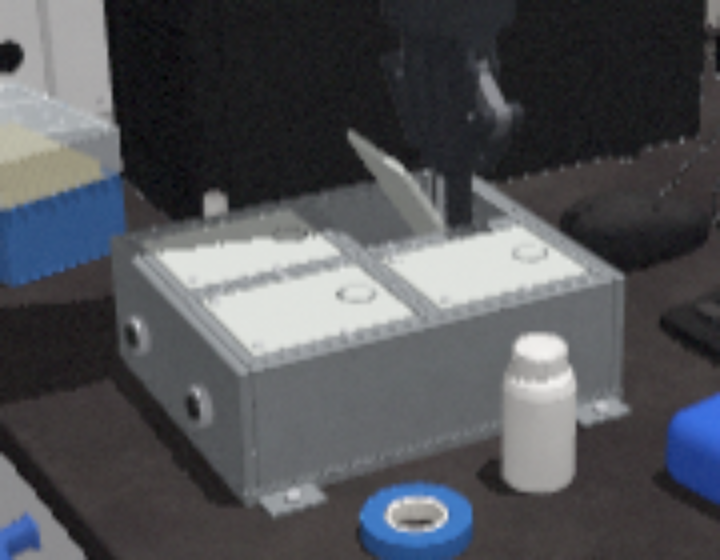

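The cover stands at about 56–58° (near edge at z ≈ 0.118). I'll ease off the cover and lift straight out.

Request:
drive_tool:
  targets: [1.5, 0, 0, 0, 0, 0, 0, 1.5, 0, 0, 0, 0, 0, 0, 0, 0, 5, 0, 0, 0, 0, 0, 0, 10, 0, 0, 0, 0, 0, 0, 15, 0, 0, 0, 0, 0, 0, 20, 0, 0, 0, 0, 0, 0, 25, 0, 0, 0, 0, 0, 0, 25, 0, 0, 0, 0, 0, 0, 25, 0, 0, 0, 0, 0, 0, 25, 0, 0, 0, 0]

```text
time: 13.3
position: [0.6419, -0.0972, 0.2079]
eef_rot: [0.0, 1.0, -0.03, 0.0]
wrist_force: [0.6, -0.4, 0.4]
finger_gap: -0.0001
grip_force: 0.0
```

Request:
drive_tool:
  targets: [0, -20, 3, 0, 0, 0, 0, 0, -25, 3, 0, 0, 0, 0, 0, -25, 0, 0, 0, 0, 0, 0, -25, 0, 0, 0, 0, 0, 0, -25, 0, 0, 0, 0, 0, 0, -25, 0, 0, 0, 0, 0, 0, -20, 0, 0, 0, 0, 0, 0, -10, 0, 0, 0, 0, 0, 0, 0, 0, 0, 0, 0, 0, 0, 0, 0, 0, 0, 0, 0]

```text
time: 14.3
position: [0.642, -0.2717, 0.2118]
eef_rot: [-0.0, 1.0, -0.03, -0.0]
wrist_force: [0.7, 1.3, 0.0]
finger_gap: -0.0001
grip_force: 0.0
```

Run:
```python
from station import *
import cv2,numpy as np
a=read_camera("scene")[0][150:290,170:350];b=read_camera("top")[0][160:310,150:330]
cv2.imwrite("pics/c3.png",np.hstack([cv2.resize(a,(400,320)),cv2.resize(b,(400,320))])[:,:,::-1])
```

```text
(no output)
```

View pics/c3.png

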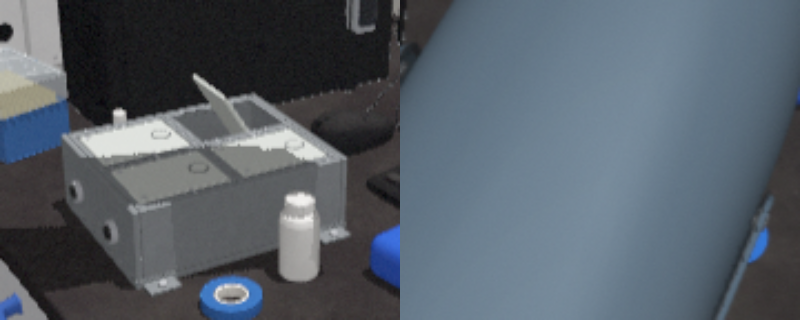

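The cover is still standing open at (195–245, 75–132), the other covers are flush, the bystanders haven't moved and the tool is clear.

```bash
python3 -c "
from station import *
print(job_done())"
```

```text
the job is handed in; nothing more can be done
None
```

The loose cover is the far left one; I pushed it open to about 56–58° by depth measurement and left it standing with the arm clear, then handed the job in at about 14 s; I pressed near right and near left (both springy, so latched) but not far right, since far left had already rocked.

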